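# Return the grinder to the spice rack and close it with the guard rail

### The job

Put the stainless spice grinder back upright in its place on the spice rack, wholly on the round cork coaster under the glass shelf, and let go of it. Then close the front of the rack with the guard rail: pass one end of the rail through the closed eye and lay the other end in the open fork, so that it lies at rest in both and sticks out about evenly on the two sides. Do not bump the rack or its glass shelf, and leave everything else where it stands.

Things in the scene. Friction and masses are not known exactly. Their poses are not given: they have to be found in the camera images.
- grinder: Stainless spice grinder, upright cylinder 42 mm in diameter; straight side from 0 to 106 mm, black press button (18 mm dia) on top, 122 mm high in all; 0.3 kg. Origin: centre of its underside; z up. Starts upright on the worktop left or right of the rack. A glass shelf is over its place: hold it with the tool tilted some 30 degrees, leaning back to the rack's open front, to set it there.
- rail: Straight stainless guard rail: round rod 10 mm in diameter, 400 mm long, rounded ends, both alike, with a square sleeve 18 x 18 mm, 60 mm long, at its middle to grip it by; 0.2 kg. x axis along the rod. Starts flat on the worktop on the sleeve, on the other side of the rack from the grinder. Origin: on the underside of the sleeve's middle, 9 mm below the rod's axis.
- rail_mid (a point): The middle of the guard rail, on the rod's axis, at the centre of the sleeve.
- rack: Fixed spice rack. Origin on the worktop under its row of three places; x to the back, open front at -x, y along the row. White deck, its top 60 mm up, x -50 to 60, y -160 to 160 mm. Places at x 0, y -95, 0, 95 mm: coaster, canister, mortar in any order. Glass shelf x -35 to 50, y -215 to 215, z 325 to 333 mm, on 12 mm posts at x 10, y -200 and 200 mm; two tins on a steel strip and a jar on it.
- coaster: Round cork coaster, 70 mm in diameter, 4 mm thick, fixed on the rack's deck: the grinder's place. Origin: centre of its underside (60 mm above the worktop); its top is at 64 mm.
- eye: Fixed steel stand before the rack at one end of the rail's line (rack x -85, y 170 or -170 mm; the cradle is at the other). Post 10 mm dia, foot 40 mm dia, a closed round eye on top: its axis is the stand's y axis (along the row), centre 119.5 mm above the worktop, clear opening 19 mm, wire 7 mm thick, top at 136.5 mm. Origin: under the foot.
- cradle: Fixed steel stand like the eye's at the other end of the rail's line, with an open V-shaped fork on top: prongs spread in the stand's x direction, opening upwards, fork floor 110 mm and prong tips 143 mm above the worktop, 43 mm clear between the tips. Origin: under the foot.
- rail_rest (a point): Point midway between eye and fork where the rail's middle lies when the rail rests in both: rack x -85, y 0 mm, 115 mm above the worktop. Axes as the rack's. Resting, the rail runs along y and sticks out about 30 mm beyond each stand.
- canister: Bystander, leave alone: lime-green plastic canister with a lid, 63 mm dia x 90 mm high. Origin: centre of its underside.
- mortar: Bystander, leave alone: small wooden mortar, 70 mm dia at the rim x 55 mm high, its pestle standing in it up to 90 mm high. Origin: centre of its underside.
- jar: Bystander, leave alone: amber jar, 44 mm dia x 75 mm high, standing on the glass shelf. Origin: centre of its underside.
- oil: Bystander, leave alone: green oil bottle, 60 mm dia x 200 mm high, on the worktop. Origin: centre of its underside.
- mug: Bystander, leave alone: white mug, 80 mm dia x 90 mm high, handle on its +y side, on the worktop. Origin: centre of its underside.
- trivet: Bystander, leave alone: flat hexagonal black silicone trivet, 140 mm across, 10 mm thick, on the worktop. Origin: centre of its underside.
- salt: Bystander, leave alone: white salt jar, 52 mm dia x 100 mm high, on the worktop. Origin: centre of its underside.

How it is judged:
By the outcome, as a careful person would: the job done as asked, in the order asked, and still so for the second after the job is handed in, with the robot touching nothing.
It also fails if it takes over 72 s, if anything falls off the work surface, if the arm or the gripper's body presses on something with over 40 N, if the wrist force passes 120 N, or if a joint passes its speed limit or range.

### The arm

A 7-joint arm with a two-finger parallel gripper is mounted at the origin on the work surface. World frame = base frame: x ahead of the robot, y to its left, z up, the work surface at z = 0. Lengths are in mm, angles in rad, forces in N, time in s.
With the tool pointing down it reaches from about 425 to 875 mm from the base axis. Payload 9.9 kg.
Tool frame: the origin (TCP) lies between the finger pads; the fingertips stand 14 mm ahead of it and the grasp point (between the pads) lies 5 mm behind it; z points along the fingers, y is the direction in which the jaws open and shut (so a half turn about z gives the same grasp; the last joint's range is limited). The gripper opens to 85 mm and grips with 20 to 120 N. Pads are 22 mm wide; open, the fingers measure 114 mm over their backs; the gripper's body (76 mm by 85 mm) begins 54 mm behind the grasp point. The pads swing forward as they close: fully open they stand 13 mm farther back than shut.
Start: joints at [-1.273, 0.576, 0.025, 1.437, -0.015, 1.129, -0.057], TCP at [251.492, 626.403, 245.289] pointing down, gripper open.
Joint ranges: [-2.76, 2.76], [-0.34, 2.15], [-1.52, 1.57], [0.19, 2.46], [-1.09, 4.23], [0.17, 1.99], [-2.82, 2.82]. Speed limits (rad/s): [2.22, 2.22, 3.01, 3.01, 3.14, 3.14, 3.14].

### API

Orientations are given as a rotation vector (axis times angle).
In Python, from bench import monitor, vision, r gives the robot as it stands.
- The arm moves only by the shell command python3 -m inch 'ROWS'. ROWS is JSON, one flat list of numbers, 5 for each row, row after row: the closure, from 0 (fully open) to 1 (shut), then the shift along the world's x, y, z in mm, then the turn about the world's z in rad. A call has 1 to 5 rows; each row is the pose to reach, as a shift and turn from the pose commanded when the call began; what a row does not reach only later rows make up. A row lasts 1/10 s, in which the tool goes at most 50 mm and 8.59 degrees, less where a joint would pass 70% of its speed; a pose out of reach is approached as far as the arm can. A call with a gripper value outside its range is refused whole. The fingers move at their own pace and stop on an object; the grip force is fixed at half the most. Time passes only in rows, so rows that repeat a pose let the fingers close. It gives the time, the measured TCP pose, the force and the opening at its end, in the units of the state.
- monitor.observe(): the state, without advancing time (a new reading comes with each control period).
- vision.snapshot(name): name is "scene" or "side" or "wrist"; returns a dict with "img" (420x560x3 uint8, red, green, blue), "mtx" (3x3 intrinsics, pixels), "R" (3x3) and "t" (3): a world point X has camera coordinates R X + t. Camera axes: x right, y down, z forward; pixel columns grow to the right and rows downward; lengths in mm; the calibration is good to about 2 mm. A picture is of the moment at which its call begins. There is no depth.
- r.job_done(): hands the job in, once; it reports no verdict.
The state is a dict: "time": time; "qpos": joint angles; "qd": joint speeds; "effort": joint torques, N m; "eef_pos": TCP position; "tcp_rot": TCP orientation; "contact_force": force on the tool from outside, world axes, zero at the start; "wrist_torque": the same for the moment, N m; "gripper_width": finger opening in mm.
Only numpy, scipy, OpenCV 4.12 (cv2) and the standard library are available. Lean on these libraries where they do the work, as an engineer would, in place of code of your own. Each camera call takes 0.05 s, during which the arm holds its last target. There are 200 camera calls.

## Working session

There is one attempt and no reset: what is moved stays moved. The work goes in short steps, Python scripts to look and compute and a shell command to move; the robot and the scene stay as the last step left them, time stands still between calls to the robot, and variables do not carry over. Pictures are saved under pics/ and viewed, about 8 in all and at most 12, crops included, and the job is handed in when it is done.

```bash
python3 -m inch --help 2>&1 | head -20
```

```text
invalid input: not JSON, or not a number
```

View pics/scene0.png

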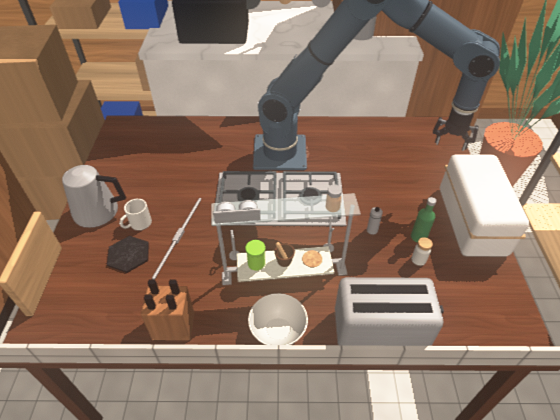

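View pics/side0.png

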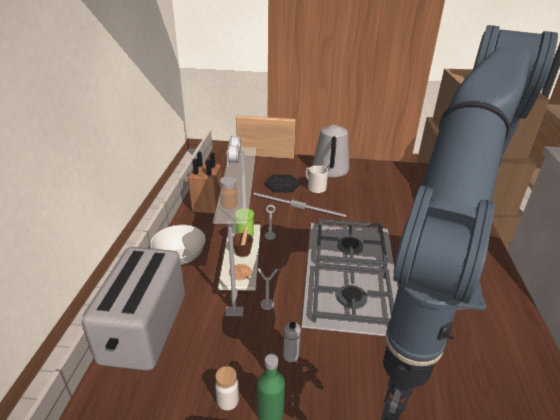

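Run:
```python
from h import *
a=load('scene0')['img'][165:295,130:450,::-1]; b=load('side0')['img'][180:420,190:360,::-1]
cv2.imwrite('pics/c1.png',cv2.resize(a,None,fx=2.5,fy=2.5,interpolation=3))
cv2.imwrite('pics/c2.png',cv2.resize(b,None,fx=2.5,fy=2.5,interpolation=3))
```

```text
(no output)
```

View pics/c1.png

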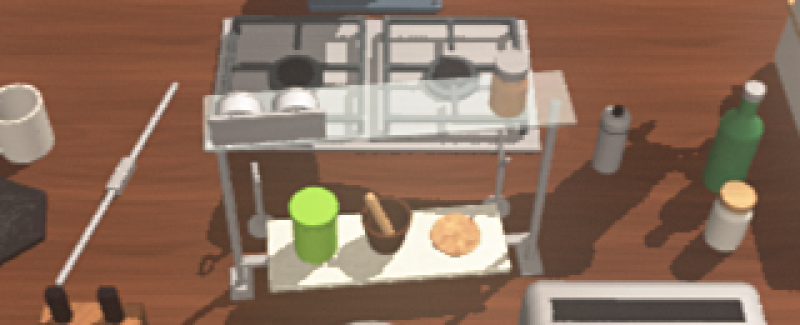

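View pics/c2.png

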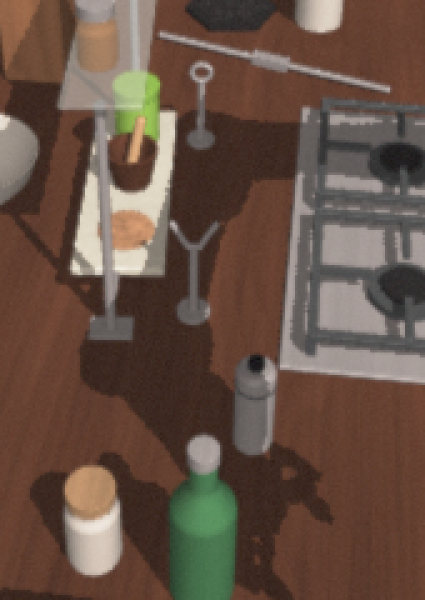

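Run:
```python
from h import *
A=load('scene0');B=load('side0')
a=lambda U,V:(130+U/2.5,165+V/2.5)
b=lambda U,V:(190+U/2.5,180+V/2.5)
f=lambda n,x:print(n,np.round(x,1))
f('cradle foot side',onz(B,*b(193,312),4)); f('  scene',onz(A,*a(495,205),4))
f('eye foot side',onz(B,*b(201,138),4)); f(' scene',onz(A,*a(260,224),4))
f('eye ring side',onz(B,*b(202,72),119.5))
for p in((170,223),(217,223)): f('tip',onz(B,*b(*p),143))
f('vertex',onz(B,*b(194,247),108))
f('coaster side',onz(B,*b(127,229),64)); f(' scene',onz(A,*a(456,234),64))
for p in((70,273),(163,273),(176,111)): f('deckB',onz(B,*b(*p),60))
for p in((267,216),(508,205)): f('deckA',onz(A,*a(*p),60))
f('grinder side',onz(B,*b(257,359),122)); f(' scene',onz(A,*a(617,110),122))
for p in((160,35),(389,90),(270,61)): f('rail side',onz(B,*b(*p),9))
for p in((61,280),(177,85),(121,175)): f('rail scene',onz(A,*a(*p),9))
for U,V in((204,97),(562,72),(576,124),(204,150)): f('shelf',onz(A,*a(U,V),333))
```

```text
cradle foot side [534.5 182.8   4. ]
  scene [535.7 179.9   4. ]
eye foot side [ 569.2 -159.1    4. ]
 scene [ 571.8 -159.6    4. ]
eye ring side [ 568.9 -159.   119.5]
tip [560.9 185.2 143. ]
tip [508.8 178.1 143. ]
vertex [533.9 182.7 108. ]
coaster side [625.3 114.8  64. ]
 scene [631.9 115.8  64. ]
deckB [677.7 194.1  60. ]
deckB [570.6 179.8  60. ]
deckB [ 603.5 -143.5   60. ]
deckA [ 599.7 -143.4   60. ]
deckA [578.8 190.7  60. ]
grinder side [448.3 349.7 122. ]
 scene [455.3 350.  122. ]
rail side [ 673.  -426.1    9. ]
rail side [ 294.5 -315.9    9. ]
rail side [ 484.5 -372.5    9. ]
rail scene [ 672.1 -424.3    9. ]
rail scene [ 300.9 -312.5    9. ]
rail scene [ 486.4 -372.     9. ]
shelf [ 631.2 -195.6  333. ]
shelf [587.6 231.2 333. ]
shelf [671.7 238.3 333. ]
shelf [ 713.3 -186.5  333. ]
```

```bash
python3 -m inch '[0,0,0,40,-0.14,0,0,0,80,-0.28,0,0,0,120,-0.42,0,0,0,160,-0.56,0,0,0,200,-0.7]'; python3 -m inch '[0,0,0,0,-0.14,0,0,0,0,-0.28,0,0,0,0,-0.42,0,0,0,0,-0.56,0,0,0,0,-0.7]';  python3 -m inch '[0,0,0,0,-0.14,0,0,0,0,-0.17,0,0,0,0,-0.17]'; python3 -m inch '[0,15,40,0,0,0,30,80,0,0,0,45,120,0,0,0,60,160,0,0,0,75,200,0,0]'; python3 -c "
from h import *;o=monitor.observe();print(o['qpos'],o['contact_force'])"
```

```text
time: 0.65
eef_pos: [251.3, 626.1, 446.8]
tcp_rot: [1.625, 2.689, -0.0]
contact_force: [0.3, 1.2, 0.1]
gripper_width: 85.6
time: 1.15
eef_pos: [251.4, 626.3, 444.9]
tcp_rot: [2.448, 1.968, -0.001]
contact_force: [-0.0, 0.4, 0.6]
gripper_width: 85.1
time: 1.45
eef_pos: [251.3, 626.4, 445.0]
tcp_rot: [2.599, 1.764, -0.001]
contact_force: [-0.2, 1.1, -0.8]
gripper_width: 85.4
time: 1.95
eef_pos: [305.3, 776.7, 428.7]
tcp_rot: [-2.581, -1.752, -0.001]
contact_force: [1.1, -0.4, -1.4]
gripper_width: 85.5
[-1.29690781  0.95320766  0.53872431  0.23743223 -0.49339801  1.96774311
 -1.55074124] [ 1.09933003 -0.38691704 -1.41776855]
```

```bash
python3 -m inch '[0,15,40,0,0,0,30,80,0,0,0,45,120,0,0,0,60,160,0,0,0,75,200,0,0]'; python3 -c "
from h import *;o=monitor.observe();print(o['qpos'])"; python3 -m inch '[0,15,40,0,0,0,30,80,0,0,0,45,120,0,0,0,60,160,0,0,0,75,200,0,0]'; python3 -c "
from h import *
from scipy.spatial.transform import Rotation as R
o=monitor.observe();print(o['qpos'],R.from_rotvec(o['tcp_rot']).as_matrix())"
```

```text
time: 2.45
eef_pos: [315.7, 794.9, 403.4]
tcp_rot: [-2.593, -1.739, -0.021]
contact_force: [-1.5, 0.3, 0.5]
gripper_width: 85.1
[-1.30375336  1.04883814  1.16657037  0.19284086 -1.08673231  1.98745892
 -1.50198382]
time: 2.95
eef_pos: [314.2, 796.8, 395.2]
tcp_rot: [-2.602, -1.74, -0.011]
contact_force: [-0.2, 0.0, 0.5]
gripper_width: 85.6
[-1.30662015  1.05851029  1.16750974  0.19303399 -1.08598337  1.98761994
 -1.5062594 ] [[ 3.81934374e-01  9.24189102e-01 -7.97996459e-04]
 [ 9.24111273e-01 -3.81890695e-01  1.33360940e-02]
 [ 1.20203253e-02 -5.83095024e-03 -9.99910752e-01]]
```

```bash
cat > st.py <<'E'
from h import *
from scipy.spatial.transform import Rotation as R
o=monitor.observe();print(o['qpos'].round(3),R.from_rotvec(o['tcp_rot']).as_matrix()[:,1:].T.round(3).tolist())
E
python3 -m inch '[0,0,0,50,0,0,0,0,100,0,0,0,0,150,0,0,0,0,200,0,0,0,0,250,0]'; python3 st.py; python3 -m inch '[0,0,0,50,0,0,0,0,100,0,0,0,0,150,0,0,0,0,200,0,0,0,0,250,0]'; python3 st.py
```

```text
time: 3.45
eef_pos: [308.0, 781.2, 478.9]
tcp_rot: [-2.553, -1.706, -0.134]
contact_force: [-0.5, 0.6, -0.8]
gripper_width: 85.8
[-1.314  0.96   1.18   0.193 -1.086  1.988 -1.508] [[0.924, -0.382, -0.008], [0.035, 0.105, -0.994]]
time: 3.95
eef_pos: [299.3, 760.0, 555.0]
tcp_rot: [-2.503, -1.671, -0.245]
contact_force: [-0.6, 0.6, -0.3]
gripper_width: 85.4
[-1.322  0.869  1.192  0.193 -1.086  1.988 -1.509] [[0.924, -0.382, -0.012], [0.066, 0.19, -0.979]]
```

```bash
for i in 1 2; do python3 -m inch '[0,0,0,50,0,0,0,0,100,0,0,0,0,150,0,0,0,0,200,0,0,0,0,250,0]'|sed -n 2p; python3 st.py;done; python3 -m inch '[0,0,0,-50,0,0,0,0,-100,0,0,0,0,-150,0,0,0,0,-200,0,0,0,0,-250,0]'; python3 st.py
```

```text
eef_pos: [288.6, 734.1, 624.8]
[-1.332  0.782  1.206  0.193 -1.086  1.988 -1.51 ] [[0.924, -0.381, -0.015], [0.096, 0.269, -0.958]]
eef_pos: [276.7, 704.8, 687.7]
[-1.345  0.701  1.221  0.193 -1.086  1.988 -1.512] [[0.925, -0.38, -0.018], [0.123, 0.342, -0.932]]
time: 5.45
eef_pos: [275.7, 705.5, 485.5]
tcp_rot: [-2.403, -1.606, -0.436]
contact_force: [-0.1, 1.9, -0.1]
gripper_width: 85.1
[-1.827  0.722  1.417  1.159 -0.932  1.468 -1.047] [[0.925, -0.38, -0.017], [0.123, 0.34, -0.932]]
```

```bash
python3 -m inch '[0,-10,-25,0,0.14,0,-20,-50,0,0.28,0,-30,-75,0,0.42,0,-40,-100,0,0.56,0,-50,-125,0,0.7]'|sed -n 2p; for i in 1 2 3; do python3 -m inch '[0,0,0,0,0.14,0,0,0,0,0.28,0,0,0,0,0.42,0,0,0,0,0.56,0,0,0,0,0.7]'|sed -n 2p; done; python3 -m inch '[0,0,0,0,0.14,0,0,0,0,0.28,0,0,0,0,0.34,0,0,0,0,0.34]'; python3 st.py
```

```text
eef_pos: [226.1, 579.8, 487.7]
eef_pos: [226.9, 580.8, 487.8]
eef_pos: [226.9, 581.3, 486.8]
eef_pos: [219.6, 572.9, 472.7]
time: 7.85
eef_pos: [215.7, 565.3, 459.7]
tcp_rot: [1.29, -2.515, 0.232]
contact_force: [-0.5, -0.9, -0.1]
gripper_width: 85.3
[-1.234  0.594  0.006  0.894 -0.101  1.987  1.264] [[-0.813, 0.583, -0.005], [-0.194, -0.278, -0.941]]
```

```bash
python3 -m inch '[0,0,0,50,0.06,0,0,0,100,0.12,0,0,0,150,0.18,0,0,0,200,0.23,0,0,0,250,0.23]'|sed -n 2p;python3 st.py; for i in 1 2; do python3 -m inch '[0,15,35,35,0,0,30,70,70,0,0,45,105,105,0,0,60,140,140,0,0,75,175,175,0]'|sed -n 2p; python3 st.py; done
```

```text
eef_pos: [198.6, 499.0, 728.1]
[-1.615  0.286  0.733  0.714 -0.342  1.989  1.48 ] [[-0.845, 0.524, 0.105], [0.02, 0.227, -0.974]]
eef_pos: [205.8, 589.0, 699.2]
[-1.306  0.413  0.121  0.528 -0.16   1.988  1.346] [[-0.869, 0.477, 0.126], [-0.016, 0.229, -0.973]]
eef_pos: [226.1, 643.5, 693.2]
[-1.297  0.516  0.164  0.375 -0.208  1.988  1.352] [[-0.871, 0.473, 0.136], [0.0, 0.277, -0.961]]
```

```bash
python3 -m inch '[0,0,0,-30,0.13,0,0,0,-60,0.26,0,0,0,-90,0.39,0,0,0,-120,0.52,0,0,0,-150,0.64]'|sed -n 2p;python3 st.py; for i in 1 2; do python3 -m inch '[0,8,20,45,0,0,16,40,90,0,0,24,60,135,0,0,32,80,180,0,0,40,100,225,0]'|sed -n 2p; python3 st.py; done
```

```text
eef_pos: [225.8, 642.5, 542.8]
[-1.181  0.434  0.003  0.939 -0.243  1.621  2.063] [[-0.98, -0.146, 0.136], [-0.167, 0.222, -0.961]]
eef_pos: [229.9, 699.8, 656.6]
[-1.189  0.613 -0.158  0.299 -0.105  1.958  1.917] [[-0.987, -0.146, 0.068], [-0.11, 0.308, -0.945]]
eef_pos: [214.9, 706.9, 688.3]
[-1.25   0.629  0.092  0.193 -0.313  1.988  1.933] [[-0.986, -0.159, 0.043], [-0.099, 0.364, -0.926]]
```

```bash
for i in 1 2; do python3 -m inch '[0,0,0,50,0,0,0,0,100,0,0,0,0,150,0,0,0,0,200,0,0,0,0,250,0]'|sed -n 1,2p; python3 st.py; done
```

```text
time: 11.35
eef_pos: [189.8, 677.0, 745.5]
[-1.272  0.55   0.114  0.193 -0.334  1.988  1.902] [[-0.988, -0.152, 0.023], [-0.087, 0.431, -0.898]]
time: 11.85
eef_pos: [167.2, 645.1, 795.1]
[-1.285  0.476  0.063  0.193 -0.289  1.988  1.865] [[-0.99, -0.143, 0.005], [-0.075, 0.491, -0.868]]
```

Run:
```python
from h import *
A=load('scene0');B=load('side0')
a=lambda U,V:(130+U/2.5,165+V/2.5)
b=lambda U,V:(190+U/2.5,180+V/2.5)
print('oil',onz(A,*a(756,90),200),onz(B,*b(204,446),200))
print('salt',onz(A,*a(738,193),100),onz(B,*b(91,490),100))
zt=np.array([.498*np.cos(.102),.498*np.sin(.102),-.867])
g=np.array([452,350,76.]); o=monitor.observe(); p=o['eef_pos']
G=g+5*zt; P=g-115*zt
print(p,'pre',P,P-p,'grasp',G,G-P)
```

```text
oil [489.29290713 520.6875566  200.        ] [480.96345865 516.99492679 200.        ]
salt [587.5439054  499.18836109 100.        ] [584.2338202 500.7157924 100.       ]
[167.21174466 645.13791233 795.06360227] pre [395.02766033 344.16858396 175.705     ] [ 227.81591568 -300.96932836 -619.35860227] grasp [454.47705825 350.25353983  71.665     ] [  59.44939791    6.08495587 -104.04      ]
```

```bash
for i in 1 2 3; do python3 -m inch '[0,15,-20,-26,-0.108,0,30,-40,-52,-0.216,0,46,-60,-79,-0.324,0,61,-80,-105,-0.432,0,76,-100,-132,-0.54]'|sed -n 1,2p; done; python3 st.py; python3 -m inch '[0,0,0,-40,0,0,0,0,-80,0,0,0,0,-120,0,0,0,0,-160,0,0,0,0,-160,0]'; python3 st.py
```

```text
time: 12.35
eef_pos: [243.2, 544.4, 662.4]
time: 12.85
eef_pos: [319.1, 444.9, 530.6]
time: 13.35
eef_pos: [395.1, 344.9, 398.7]
[-1.357  0.055  0.285  1.921  0.519  0.928  0.32 ] [[-0.089, 0.996, 0.005], [0.493, 0.048, -0.868]]
time: 13.85
eef_pos: [393.2, 343.8, 235.7]
tcp_rot: [-0.124, 2.624, 0.028]
contact_force: [0.1, -0.1, 0.3]
gripper_width: 85.2
[-1.364  0.257  0.342  2.205  0.739  0.5   -0.003] [[-0.094, 0.996, -0.003], [0.49, 0.044, -0.87]]
```

Run:
```python
from h import *
s=snap('wrist','w1'); print(proj(s,[452,350,122]),proj(s,[452,350,0]),proj(s,[452,350,106]))
```

```text
[284.93785807 204.17740421] [284.93334958 133.7608903 ] [284.93710441 192.4063204 ]
```

View pics/w1.png

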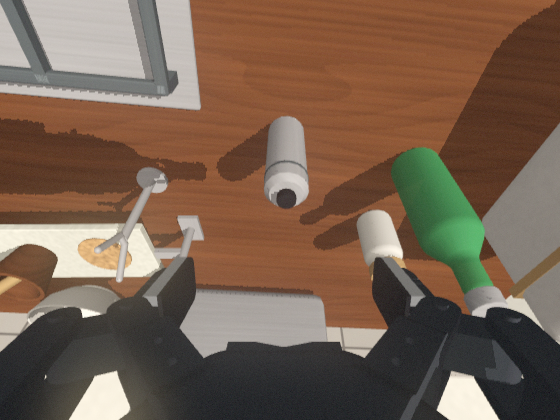

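Run:
```python
from h import *
s=load('w1'); print(onz(s,287,198,122)); print(onz(s,106,254,64),onz(s,152,180,4))
```

```text
[444.49579974 351.07590877 122.        ]
[623.65460914 117.93044833  64.        ] [534.90776119 180.15085868   4.        ]
```

```bash
python3 -m inch '[0,8,1,-40,0,0,18,2,-80,0,0,31,4,-115,0,0,45,6,-140,0,0,57,7,-164,0]'|sed -n 1,4p;  python3 -m inch '[0,0,0,0,0,0,0,0,0,0]'; python3 st.py
```

```text
time: 14.4
eef_pos: [443.8, 351.6, 109.1]
tcp_rot: [-0.121, 2.603, 0.028]
contact_force: [0.3, -0.3, 0.7]
time: 14.6
eef_pos: [442.7, 349.6, 108.9]
tcp_rot: [-0.119, 2.606, 0.025]
contact_force: [-0.0, 0.6, 0.6]
gripper_width: 85.5
[-1.264  0.559  0.375  2.282  1.633  0.213 -0.911] [[-0.089, 0.996, -0.005], [0.506, 0.041, -0.861]]
```

```bash
python3 -m inch '[0,2,0,-9,0,0,4,1,-18,0,0,6,1,-27,0,0,8,2,-37,0,0,8,2,-37,0]'; python3 st.py
```

```text
time: 15.1
eef_pos: [450.1, 351.4, 71.4]
tcp_rot: [-0.119, 2.607, 0.024]
contact_force: [-0.3, 0.7, -0.4]
gripper_width: 85.5
[-1.127  0.621  0.195  2.288  1.884  0.314 -1.172] [[-0.09, 0.996, -0.006], [0.506, 0.04, -0.862]]
```

```bash
for i in 1 2; do python3 -m inch '[1,0,0,0,0,1,0,0,0,0,1,0,0,0,0,1,0,0,0,0,1,0,0,0,0]'|tail -2; done;  python3 -m inch '[1,0,0,10,0,1,0,0,20,0,1,0,0,40,0,1,0,0,60,0,1,0,0,60,0]'; python3 st.py
```

```text
contact_force: [-4.3, -1.6, 10.2]
gripper_width: 40.7
contact_force: [-4.0, -2.4, 9.6]
gripper_width: 40.3
time: 16.6
eef_pos: [449.3, 351.6, 131.5]
tcp_rot: [-0.12, 2.608, 0.025]
contact_force: [0.9, -0.4, -3.2]
gripper_width: 40.5
[-1.268  0.517  0.393  2.248  1.308  0.216 -0.558] [[-0.091, 0.996, -0.005], [0.505, 0.041, -0.862]]
```

```bash
python3 -m inch '[1,0,0,30,0,1,0,0,60,0,1,0,0,90,0,1,4,-15,100,0,1,12,-45,100,0]'|sed -n 2p; python3 -m inch '[1,9,-40,0,0,1,18,-80,0,0,1,27,-120,0,0,1,36,-160,0,0,1,46,-204,0,0]'|sed -n 2p;  python3 -m inch '[1,0,0,-15,0,1,0,0,-35,0,1,0,0,-55,0,1,0,0,-72,0,1,0,0,-72,0]'; python3 st.py
python3 - <<'E'
from h import *
A=snap('scene','s2');B=snap('side','d2')
for n,s in(('A',A),('B',B)):
    for z in(88,194,210):print(n,proj(s,[508,102,z]))
a=A['img'][170:290,230:390,::-1];b=B['img'][150:310,200:330,::-1]
a=cv2.resize(a,(533,400),interpolation=3); b=cv2.resize(b,(260,320),interpolation=3)
b=cv2.copyMakeBorder(b,0,80,0,0,0); cv2.imwrite('pics/c3.png',np.hstack([a,b]))
E
```

```text
eef_pos: [461.4, 308.5, 232.3]
eef_pos: [505.1, 109.0, 229.9]
time: 18.1
eef_pos: [505.2, 106.9, 165.1]
tcp_rot: [-0.119, 2.612, 0.006]
contact_force: [0.4, -0.5, -3.4]
gripper_width: 40.5
[-0.314  0.322 -0.14   2.406  1.897  0.246 -0.622] [[-0.086, 0.996, -0.019], [0.502, 0.027, -0.865]]
A [307.34744243 226.16258262]
A [308.7501748  205.76409132]
A [308.97476171 202.49815518]
B [279.65640161 266.28246853]
B [280.43015437 238.34282954]
B [280.55334788 233.89440314]
```

View pics/c3.png

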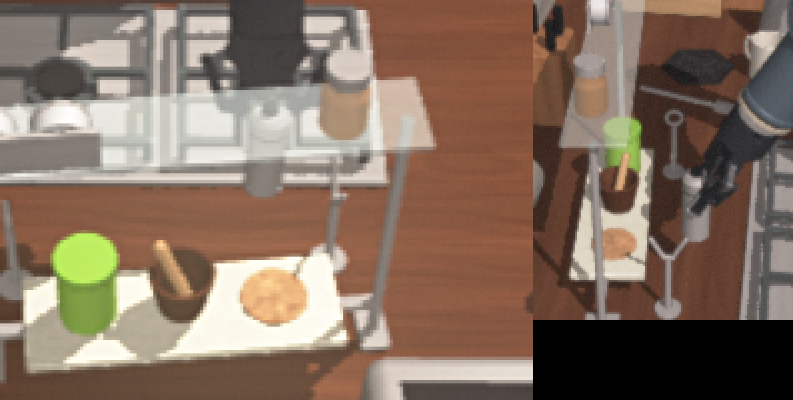

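Run:
```python
from h import *
A=load('s2');B=load('d2')
print(onz(A,311,201.5,214),onz(B,279.5,234.5,214),onz(A,309.2,225.5,93.7), monitor.observe()['eef_pos'])
```

```text
[507.1663281  108.59549482 214.        ] [510.16158943 110.58712718 214.        ] [509.74138504 108.22425037  93.7       ] [504.45126605 106.79456193 163.74058257]
```

```bash
python3 -m inch '[1,10,1,-5,0,1,25,2,-10,0,1,40,3,-14,0,1,58,4,-14,0,1,58,4,-14,0]';python3 st.py;  python3 -m inch '[1,12,1,0,0,1,24,2,0,0,1,36,2,0,0,1,46,3,0,0,1,46,3,0,0]'; python3 st.py
```

```text
time: 18.7
eef_pos: [567.2, 111.2, 152.0]
tcp_rot: [-0.118, 2.61, 0.005]
contact_force: [-0.4, 0.4, -2.8]
gripper_width: 40.9
[-0.297  0.41  -0.099  2.285  1.858  0.21  -0.528] [[-0.085, 0.996, -0.019], [0.504, 0.026, -0.863]]
time: 19.2
eef_pos: [611.2, 114.1, 151.7]
tcp_rot: [-0.118, 2.611, 0.005]
contact_force: [0.2, 1.0, -3.4]
gripper_width: 40.8
[-0.276  0.454 -0.088  2.182  1.592  0.185 -0.228] [[-0.085, 0.996, -0.019], [0.503, 0.026, -0.864]]
```

```bash
python3 -m inch '[1,6,1,0,0,1,11,1,-4,0,1,11,1,-8,0,1,11,1,-11,0,1,11,1,-11,0]'
python3 - <<'E'
from h import *
A=snap('scene','s3');B=snap('side','d3')
a=A['img'][150:290,230:390,::-1];b=B['img'][100:280,190:330,::-1]
a=cv2.resize(a,(457,400),interpolation=3); b=cv2.resize(b,(311,400),interpolation=3)
cv2.imwrite('pics/c4.png',np.hstack([a,b]))
E
```

```text
time: 19.7
eef_pos: [620.2, 114.9, 139.7]
tcp_rot: [-0.119, 2.613, 0.005]
contact_force: [-0.3, -0.3, -2.2]
gripper_width: 40.6
```

View pics/c4.png

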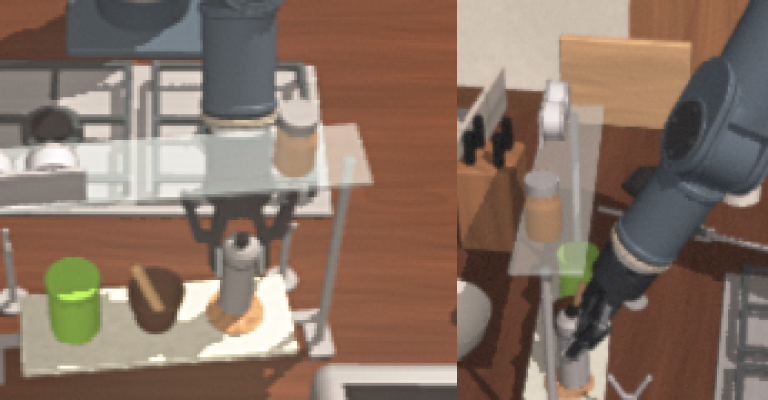

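```bash
python3 -m inch '[1,3,0,0,0,1,5,0,-1,0,1,5,0,-2,0,1,5,0,-3,0,1,5,0,-3,0]'; python3 -m inch '[1,0,0,-1,0,1,0,0,-1,0]'; python3 -m inch '[1,0,0,-1,0,1,0,0,-1,0]'; python3 st.py
```

```text
time: 20.3
eef_pos: [625.4, 115.0, 137.2]
tcp_rot: [-0.119, 2.613, 0.005]
contact_force: [-0.3, 0.5, -3.8]
gripper_width: 40.7
time: 20.5
eef_pos: [625.5, 115.0, 136.3]
tcp_rot: [-0.119, 2.613, 0.005]
contact_force: [-0.0, 0.0, -3.3]
gripper_width: 40.0
time: 20.7
eef_pos: [625.7, 115.1, 135.6]
tcp_rot: [-0.119, 2.612, 0.005]
contact_force: [0.1, -0.4, -0.9]
gripper_width: 40.4
[-0.23   0.498 -0.142  2.161  1.692  0.211 -0.315] [[-0.086, 0.996, -0.019], [0.502, 0.027, -0.864]]
```

Contact is starting. One more mm, then open.

```bash
python3 -m inch '[1,0,0,-1,0,1,0,0,-1,0]'|sed -n 4p;  python3 -m inch '[0.8,0,0,0,0,0.6,0,0,0,0,0.4,0,0,0,0,0.3,0,0,0,0,0.3,0,0,0,0]'; python3 -m inch '[0.3,0,0,0,0,0.3,0,0,0,0]'
```

```text
contact_force: [-5.2, -1.7, 9.8]
time: 21.4
eef_pos: [625.7, 115.1, 134.4]
tcp_rot: [-0.119, 2.612, 0.005]
contact_force: [-0.7, -1.1, -0.3]
gripper_width: 59.6
time: 21.6
eef_pos: [625.6, 115.0, 134.4]
tcp_rot: [-0.119, 2.613, 0.005]
contact_force: [-0.8, -0.2, -1.0]
gripper_width: 59.7
```

```bash
python3 -m inch '[0.3,-10,-1,0,0,0.3,-25,-2,0,0,0.3,-45,-5,0,0,0.3,-65,-7,5,0,0.3,-85,-9,10,0]'|sed -n 2,4p; python3 -m inch '[0.3,-20,-2,20,0,0.3,-40,-4,50,0,0.3,-60,-6,90,0,0.3,-75,-8,130,0,0.3,-75,-8,170,0]'|sed -n 1,4p; python3 st.py
python3 - <<'E'
from h import *
A=snap('scene','s4');B=snap('side','d4')
a=A['img'][150:290,230:390,::-1];b=B['img'][150:310,200:325,::-1]
a=cv2.resize(a,(457,400),interpolation=3); b=cv2.resize(b,(312,400),interpolation=3)
cv2.imwrite('pics/c5.png',np.hstack([a,b]))
E
```

```text
eef_pos: [539.8, 105.8, 144.4]
tcp_rot: [-0.119, 2.613, 0.005]
contact_force: [-0.4, 0.3, -0.3]
time: 22.6
eef_pos: [487.3, 92.5, 247.7]
tcp_rot: [-0.109, 2.605, -0.015]
contact_force: [0.8, -0.3, 0.4]
[-0.19   0.129 -0.263  2.328  0.915  0.309  0.382] [[-0.075, 0.997, -0.032], [0.509, 0.011, -0.861]]
```

View pics/c5.png

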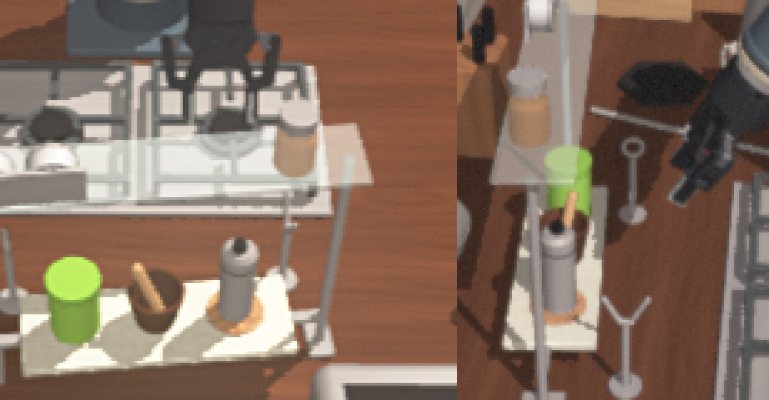

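```bash
for i in 1 2 3 4 5; do python3 -m inch '[0,-3,-18,4,-0.126,0,-5,-35,7,-0.252,0,-8,-53,10,-0.377,0,-10,-70,13,-0.502,0,-13,-88,16,-0.628]'|sed -n 1,4p; python3 st.py; done
```

```text
time: 23.2
eef_pos: [475.7, 3.4, 263.1]
tcp_rot: [0.714, 2.525, -0.239]
contact_force: [0.6, -0.5, -1.2]
[-0.28   0.137 -0.188  2.258  0.869  0.668 -0.121] [[0.531, 0.847, -0.032], [0.419, -0.294, -0.859]]
time: 23.7
eef_pos: [463.0, -84.9, 279.2]
tcp_rot: [1.489, 2.225, -0.447]
contact_force: [-0.8, 0.2, 0.6]
[-0.246  0.21  -0.085  2.1    0.7    0.961 -0.388] [[0.927, 0.374, -0.031], [0.167, -0.485, -0.858]]
time: 24.2
eef_pos: [449.9, -173.3, 295.1]
tcp_rot: [2.173, 1.71, -0.627]
contact_force: [-0.1, -0.4, -0.0]
[-0.135  0.319  0.063  1.887  0.519  1.197 -0.568] [[0.97, -0.243, -0.029], [-0.149, -0.492, -0.858]]
time: 24.7
eef_pos: [436.4, -261.6, 310.9]
tcp_rot: [2.708, 0.996, -0.763]
contact_force: [-0.3, 0.5, -1.1]
[ 0.036  0.455  0.224  1.631  0.322  1.421 -0.718] [[0.642, -0.766, -0.028], [-0.409, -0.311, -0.858]]
time: 25.2
eef_pos: [422.9, -349.5, 326.6]
tcp_rot: [-3.019, -0.114, 0.836]
contact_force: [-0.4, -0.2, 0.8]
[ 0.251  0.61   0.377  1.342  0.099  1.666 -0.895] [[0.068, -0.997, -0.026], [-0.514, -0.013, -0.858]]
```

```bash
python3 -m inch '[0,0,0,0,-0.143,0,0,0,0,-0.286,0,0,0,0,-0.43,0,0,0,0,-0.573,0,0,0,0,-0.716]'|sed -n 2p; python3 st.py; for i in 1 2; do python3 -m inch '[0,0,0,50,0,0,0,0,100,0,0,0,0,150,0,0,0,0,200,0,0,0,0,250,0]'|sed -n 2p; python3 st.py; done
```

```text
eef_pos: [422.4, -348.9, 325.9]
[ 0.372  0.689  0.52   1.241 -0.232  1.825 -1.332] [[-0.605, -0.796, -0.023], [-0.396, 0.326, -0.859]]
eef_pos: [403.5, -338.0, 471.5]
[ 0.547  0.487  0.151  1.085 -0.074  1.987 -1.547] [[-0.612, -0.791, -0.013], [-0.31, 0.255, -0.916]]
eef_pos: [382.2, -287.1, 578.0]
[ 0.457  0.282  0.19   1.072 -0.088  1.986 -1.591] [[-0.597, -0.802, -0.03], [-0.137, 0.139, -0.981]]
```

```bash
python3 -m inch '[0,0,0,50,0.07,0,0,0,100,0.14,0,0,0,150,0.14,0,0,0,200,0.14]'|sed -n 1,2p; python3 st.py
```

```text
time: 27.1
eef_pos: [361.9, -273.0, 601.5]
[ 0.344  0.222  0.316  1.092 -0.082  1.987 -1.439] [[-0.48, -0.877, -0.03], [-0.114, 0.097, -0.989]]
```

```bash
python3 -m inch '[0,0,0,50,0,0,0,0,100,0,0,0,0,150,0,0,0,0,200,0]'|sed -n 1,2p; python3 st.py;python3 -m inch '[0,0,0,50,0,0,0,0,100,0]'|sed -n 1,2p; python3 st.py
```

```text
time: 27.5
eef_pos: [348.1, -260.4, 624.4]
[ 0.264  0.169  0.39   1.095 -0.082  1.987 -1.442] [[-0.476, -0.879, -0.026], [-0.072, 0.069, -0.995]]
time: 27.7
eef_pos: [341.9, -255.1, 644.4]
[ 0.192  0.137  0.46   1.079 -0.081  1.988 -1.447] [[-0.475, -0.879, -0.021], [-0.031, 0.04, -0.999]]
```

```bash
python3 -m inch '[0,0,0,40,0,0,0,0,80,0]'|sed -n 1,2p; python3 st.py
```

```text
time: 27.9
eef_pos: [338.2, -251.3, 662.0]
[ 0.113  0.113  0.537  1.06  -0.079  1.988 -1.451] [[-0.475, -0.88, -0.015], [0.005, 0.014, -1.0]]
```

```bash
for i in 1 2 3; do python3 -m inch '[0,10,-8,-34,0.014,0,20,-16,-68,0.028,0,29,-24,-102,0.042,0,39,-32,-136,0.056,0,49,-40,-170,0.07]'|sed -n 1,2p; done; python3 st.py
python3 - <<'E'
from h import *
A=load('scene0'); print('mug',onz(A,139,205,90),'trivet',onz(A,128,254,10))
s=snap('wrist','w2'); print(monitor.observe()['eef_pos'])
for t in(-190,-30,0,30,190): print(t,proj(s,[485.3+t*.959,-371.5-t*.284,9]))
E
```

```text
time: 28.4
eef_pos: [387.5, -291.3, 489.7]
time: 28.9
eef_pos: [436.4, -331.3, 319.6]
time: 29.4
eef_pos: [485.3, -371.2, 149.5]
[ 0.344  0.613  0.39   1.733 -0.309  0.866 -0.981] [[-0.28, -0.96, -0.016], [0.0, 0.016, -1.0]]
mug [ 410.56334807 -516.08091879   90.        ] trivet [ 575.55524919 -537.61990549   10.        ]
[ 484.93821859 -370.39618648  143.98866585]
-190 [284.8557736  371.19712264]
-30 [285.66165863 234.39106105]
0 [285.84046657 204.03684292]
30 [286.02993601 171.87274029]
190 [287.26730955 -38.18228453]
```

View pics/w2.png

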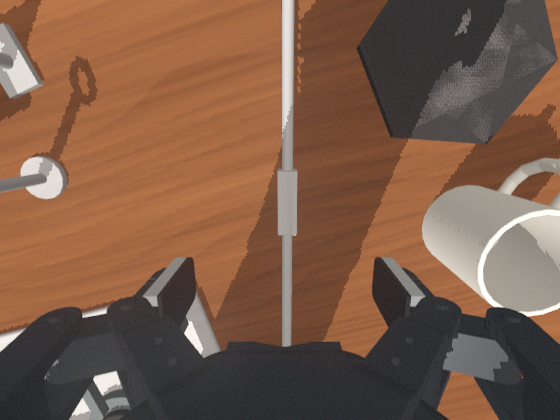

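```bash
python3 -m inch '[0,0,0,-30,0,0,0,0,-60,0,0,0,0,-90,0,0,0,0,-105,0,0,0,0,-105,0]'; python3 -m inch '[0,0,0,-10,0,0,0,0,-20,0,0,0,0,-20,0]'; python3 st.py
```

```text
time: 29.95
eef_pos: [484.3, -370.4, 44.9]
tcp_rot: [-3.093, 0.443, 0.006]
contact_force: [-0.2, 0.2, 0.9]
gripper_width: 85.2
time: 30.25
eef_pos: [485.3, -371.1, 26.2]
tcp_rot: [-3.094, 0.443, 0.001]
contact_force: [-0.4, 0.3, -0.4]
gripper_width: 85.5
[ 0.401  0.769  0.301  1.824 -0.39   0.616 -0.91 ] [[-0.28, -0.96, -0.016], [0.001, 0.016, -1.0]]
```

```bash
python3 -m inch '[0.3,0,0,-4,0,0.5,0,0,-7,0,0.6,0,0,-7,0]'; for i in 1 2; do python3 -m inch '[1,0,0,0,0,1,0,0,0,0,1,0,0,0,0,1,0,0,0,0,1,0,0,0,0]'; done
```

```text
time: 30.55
eef_pos: [485.4, -371.3, 19.6]
tcp_rot: [-3.094, 0.443, 0.001]
contact_force: [-0.3, -0.8, -0.7]
gripper_width: 43.8
time: 31.05
eef_pos: [485.6, -371.6, 20.2]
tcp_rot: [-3.095, 0.443, -0.0]
contact_force: [-0.4, 0.2, 5.3]
gripper_width: 16.3
time: 31.55
eef_pos: [485.7, -371.6, 20.2]
tcp_rot: [-3.095, 0.443, -0.0]
contact_force: [-0.2, 0.9, 5.8]
gripper_width: 15.9
```

```bash
python3 -m inch '[1,0,0,20,0,1,0,0,60,0,1,0,0,110,0,1,0,0,160,0,1,0,0,210,0]'; python3 -m inch '[1,-8,10,48,0,1,-16,20,96,0,1,-24,30,144,0,1,-32,40,190,0,1,-40,50,230,0]'|sed -n 2p; for i in 1 2 3; do python3 -m inch '[1,0,25,10,0.131,1,0,50,20,0.262,1,1,75,30,0.393,1,1,100,40,0.523,1,1,122,50,0.653]'|sed -n 1,2p; done; python3 st.py
```

```text
time: 32.05
eef_pos: [485.0, -371.0, 231.4]
tcp_rot: [-3.094, 0.443, 0.002]
contact_force: [1.2, -0.7, -2.3]
gripper_width: 16.3
eef_pos: [444.7, -320.9, 462.0]
time: 33.05
eef_pos: [446.2, -198.0, 509.8]
time: 33.55
eef_pos: [447.1, -76.1, 559.8]
time: 34.05
eef_pos: [448.2, 45.8, 609.8]
[-0.211  0.133  0.005  1.159  0.     1.867 -0.096] [[0.994, 0.109, -0.016], [-0.016, -0.004, -1.0]]
```

```bash
python3 -m inch '[1,0,0,50,0,1,0,0,100,0,1,0,0,150,0,1,0,0,200,0,1,0,0,250,0]'|sed -n 2p; python3 st.py; python3 -m inch '[1,0,0,50,0,1,0,0,100,0]'|sed -n 1,2p; python3 st.py
```

```text
eef_pos: [435.4, 43.3, 675.5]
[-0.668  0.134  0.601  1.006 -0.081  1.987 -0.002] [[0.994, 0.104, 0.036], [0.037, 0.001, -0.999]]
time: 34.75
eef_pos: [429.7, 41.8, 695.5]
[-0.768  0.11   0.702  0.982 -0.078  1.988 -0.004] [[0.991, 0.103, 0.086], [0.086, 0.007, -0.996]]
```

```bash
python3 -m inch '[1,0,0,50,0,1,0,0,100,0]'|sed -n 1,2p; python3 st.py
```

```text
time: 34.95
eef_pos: [425.5, 41.0, 715.0]
[-0.887  0.091  0.821  0.954 -0.076  1.988 -0.005] [[0.986, 0.102, 0.135], [0.135, 0.012, -0.991]]
```

```bash
for i in 1 2; do python3 -m inch '[1,12,2,-46,0,1,24,4,-92,0,1,36,6,-138,0,1,48,8,-184,0,1,60,10,-230,0]'|sed -n 1,2p; done; python3 -m inch '[1,0,0,-20,0,1,0,0,-40,0,1,0,0,-60,0,1,0,0,-72,0,1,0,0,-72,0]'; python3 st.py
python3 - <<'E'
from h import *
A=snap('scene','s5');B=snap('side','d5')
a=A['img'][150:290,200:390,::-1];b=B['img'][150:330,190:330,::-1]
a=cv2.resize(a,(475,350),interpolation=3); b=cv2.resize(b,(311,400),interpolation=3)
a=cv2.copyMakeBorder(a,0,50,0,0,0); cv2.imwrite('pics/c6.png',np.hstack([a,b]))
E
```

```text
time: 35.45
eef_pos: [485.2, 51.7, 481.9]
time: 35.95
eef_pos: [545.1, 61.7, 251.7]
time: 36.45
eef_pos: [544.5, 61.7, 180.7]
tcp_rot: [2.042, 2.265, 0.146]
contact_force: [-0.1, 0.4, -2.3]
gripper_width: 15.7
[-0.637  0.472  0.627  1.989 -0.444  0.674  0.36 ] [[0.986, 0.103, 0.13], [0.13, 0.011, -0.991]]
```

View pics/c6.png

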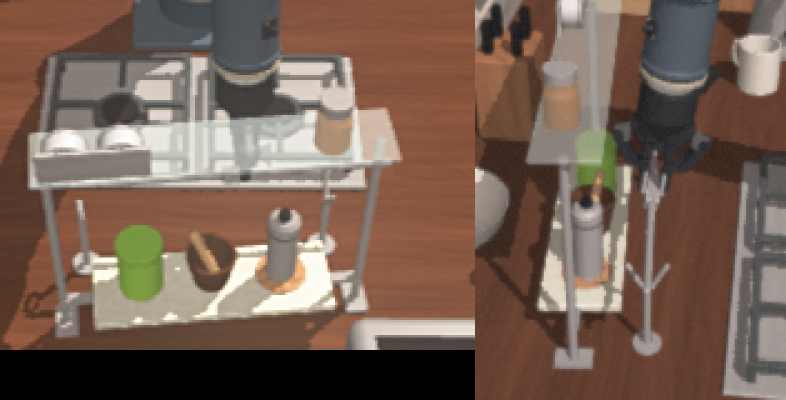

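```bash
python3 -m inch '[1,0,0,-15,0,1,1,0,-30,0,1,1,-1,-41,0,1,1,-1,-41,0]'; python3 st.py
python3 - <<'E'
from h import *
o=monitor.observe()['eef_pos'];print(o)
B=snap('side','d6'); A=snap('scene','s6')
m=o+np.array([1.5,.1,-11.1]); u=np.array([-.1012,.9949,0])
P={n:proj(B,X) for n,X in dict(near=m+200*u,far=m-200*u,eye=[569.5,-159.2,119.5],fork=[534.8,181.9,110],m100=m+100*u,fm100=m-120*u).items()}
for k in P:print(k,P[k].round(1), )
print('scene far',proj(A,m-200*u),'eye',proj(A,[569.5,-159.2,119.5]))
b=B['img'][195:300,250:300,::-1]; b=cv2.resize(b,(285,600),interpolation=2)
a=A['img'][195:260,215:290,::-1]; a=cv2.resize(a,(450,390),interpolation=2); a=cv2.copyMakeBorder(a,0,210,0,0,0)
cv2.imwrite('pics/c7.png',np.hstack([b,a]))
E
```

```text
time: 36.95
eef_pos: [546.6, 60.7, 141.0]
tcp_rot: [2.04, 2.264, 0.149]
contact_force: [-0.1, 0.0, -1.2]
gripper_width: 15.6
[-0.585  0.524  0.564  2.031 -0.507  0.578  0.418] [[0.986, 0.103, 0.133], [0.133, 0.012, -0.991]]
[546.59131343  60.74370966 141.03960923]
near [266.  292.6]
far [270.2 209.6]
eye [270.6 208.8]
fork [267.3 278. ]
m100 [267.3 267.6]
fm100 [269.5 223.1]
scene far [237.52777839 231.44490302] eye [231.52564899 233.64813526]
```

View pics/c7.png

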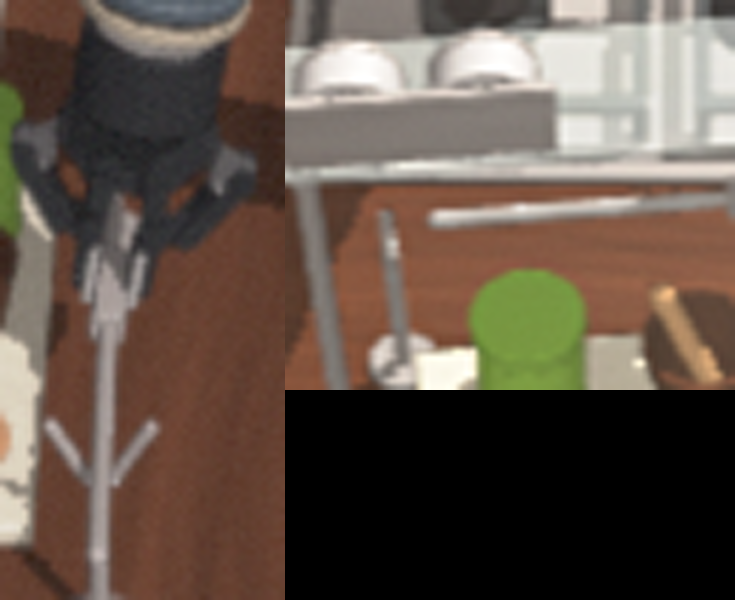

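```bash
python3 -m inch '[1,0,0,-5,0,1,-0.5,0,-9,0,1,-0.5,0,-9,0]'|sed -n 2,4p; python3 -m inch '[1,0.5,-5,0,0,1,1,-10,0,0,1,1.5,-15,0,0,1,2,-20,0,0,1,2.5,-25,0,0]'; python3 st.py
python3 - <<'E'
from h import *
A=snap('scene','s7'); a=A['img'][195:260,215:290,::-1]
cv2.imwrite('pics/c8.png',cv2.resize(a,(600,520),interpolation=2))
E
```

```text
eef_pos: [546.2, 60.9, 132.2]
tcp_rot: [2.039, 2.264, 0.149]
contact_force: [-0.2, -0.2, -1.5]
time: 37.85
eef_pos: [549.1, 35.1, 132.6]
tcp_rot: [2.039, 2.263, 0.15]
contact_force: [-0.7, 0.0, -2.6]
gripper_width: 16.1
[-0.516  0.532  0.537  2.039 -0.521  0.556  0.479] [[0.986, 0.103, 0.134], [0.134, 0.011, -0.991]]
```

```bash
python3 -m inch '[1,0.4,-4,0,0,1,0.8,-8,0,0,1,1.2,-12,0,0,1,1.2,-12,0,0]'|sed -n 2,4p; python3 -m inch '[1,0.4,-4,0,0,1,0.8,-8,0,0,1,1.2,-12,0,0,1,1.6,-15,0,0,1,1.6,-15,0,0]'
python3 - <<'E'
from h import *
A=snap('scene','s8');B=snap('side','d8')
a=A['img'][205:260,205:280,::-1];b=B['img'][195:300,250:300,::-1]
b=cv2.resize(b,(285,600),interpolation=2)
a=cv2.resize(a,(450,330),interpolation=2); a=cv2.copyMakeBorder(a,0,270,0,0,0)
cv2.imwrite('pics/c9.png',np.hstack([b,a]))
# tip search in scene: bright pixels beyond the eye along the rail line
g=cv2.cvtColor(A['img'],cv2.COLOR_RGB2GRAY); print(g[226:242,214:240])
E
```

```text
eef_pos: [550.3, 23.0, 132.6]
tcp_rot: [2.04, 2.262, 0.15]
contact_force: [0.0, 0.5, -2.3]
time: 38.8
eef_pos: [551.9, 8.1, 132.6]
tcp_rot: [2.04, 2.262, 0.15]
contact_force: [-1.0, -0.5, -1.8]
gripper_width: 15.9
[[ 74  75  98 122 123 116  95  68  65  66  65  63  77  90  91  92  91  92
   95  95  93  94  94  93  93  93]
 [ 61  61  81 111 122 118  94  65  63  65  67  81  94  98  98  97  97  97
   98 100  99 100  98  98 100  99]
 [ 65  63  76 104 124 119  97  71  65  68  81  96  98  96  96  96  95  92
   94  95  96  98  98  97  97  97]
 [ 66  66  76 103 124 120 101  74  68  82  98 101 100  98  97  96  99 107
  102  94  95  98  98  97  96  98]
 [ 67  67  72 100 124 122 107  78  66  84  99  99  98  97  94 100 139 193
  179 103  93  93  95  92  94  98]
 [ 67  65  67  94 122 122 112  86  78  93  93  90  92  92  91  92 118 186
  192 112  98 106 103 104 106 109]
 [ 67  66  64  93 121 122 114  99  91  93  93  98 109 110 119 117 110 178
  196 152 188 209 207 207 205 201]
 [ 66  65  64  84 113 123 116 100  92 116 169 204 203 199 197 171 135 185
  210 181 196 200 197 192 186 180]
 [ 64  66  65 
[... 158 characters left out ...]
07 104 144
  165 122  95 102 103 101  99  99]
 [ 64  64  65  71 100 123 122 107  95  95  96  97  97  97  95  92  97 121
  143 121  95  93  95  96  95  97]
 [ 66  65  63  67  95 122 121 110  95  94  96  94  95  93  93  93  93 113
  137 133 114  96  95  97  97  98]
 [ 65  68  64  64  92 121 122 112  99  95  97  95  97  95  98  97  94 108
  121 115 111 102 101 101 103 101]
 [ 66  65  66  66  95 120 122 114 104  97  99 100 100 101 101 101  99 108
  117 115 109 102 101 103 102 102]
 [ 66  67  67  81 104 118 122 117 104  97 100  99 102 100 101 100 100 109
  121 121 110 101 100 100 101 100]
 [ 67  67  67  83 102 112 122 118 103  94 101 101 100 100 100  99 100 110
  123 122 111  99 101  99  99 101]]
```

```bash
python3 -m inch '[1,-0.5,-2,0,0,1,-0.5,-2,-2,0,1,-0.5,-2,-4,0,1,-0.5,-2,-4,0]'|sed -n 2,4p; for i in 1 2; do python3 -m inch '[1,0,0,-1,0,1,0,0,-1,0]'|sed -n 2,4p; done
```

```text
eef_pos: [551.1, 6.9, 128.2]
tcp_rot: [2.039, 2.263, 0.15]
contact_force: [-0.0, -0.7, -1.6]
eef_pos: [551.3, 6.9, 127.4]
tcp_rot: [2.039, 2.263, 0.15]
contact_force: [-0.2, -0.3, -1.6]
eef_pos: [551.3, 6.8, 126.4]
tcp_rot: [2.039, 2.263, 0.15]
contact_force: [0.9, -0.6, -1.1]
```

```bash
for i in 1 2; do python3 -m inch '[1,0,0,-1,0,1,0,0,-1,0]'|sed -n 2,4p; done
```

```text
eef_pos: [551.7, 6.8, 125.9]
tcp_rot: [2.038, 2.263, 0.151]
contact_force: [-0.3, -0.5, 2.2]
eef_pos: [551.9, 6.8, 125.5]
tcp_rot: [2.038, 2.262, 0.153]
contact_force: [-3.2, 0.7, 12.6]
```

```bash
python3 -m inch '[0.9,0,0,0,0,0.8,0,0,0,0,0.7,0,0,0,0,0.65,0,0,0,0,0.65,0,0,0,0]'|sed -n 2,5p; python3 -m inch '[0.65,-1,0,5,0,0.65,-3,0,15,0,0.65,-5,0,30,0,0.65,-9,-1,60,0,0.65,-14,-1,100,0]'|sed -n 2,5p; python3 -m inch '[0.65,-15,0,40,0,0.65,-30,0,80,0,0.65,-50,0,120,0,0.65,-80,0,160,0,0.65,-80,0,160,0]'
python3 - <<'E'
from h import *
A=snap('scene','s9');B=snap('side','d9')
b=B['img'][140:300,235:305,::-1];b=cv2.resize(b,(262,600),interpolation=2)
a=A['img'][155:290,200:370,::-1]
a=cv2.resize(a,(535,425),interpolation=2); a=cv2.copyMakeBorder(a,0,175,0,0,0)
cv2.imwrite('pics/c10.png',np.hstack([b,a]))
E
```

```text
eef_pos: [551.2, 6.8, 124.4]
tcp_rot: [2.039, 2.263, 0.15]
contact_force: [-0.0, -0.0, -0.1]
gripper_width: 30.0
eef_pos: [536.2, 5.5, 225.1]
tcp_rot: [2.041, 2.263, 0.147]
contact_force: [1.1, 0.8, 0.4]
gripper_width: 29.9
time: 41.6
eef_pos: [456.4, 4.1, 389.7]
tcp_rot: [2.039, 2.26, 0.163]
contact_force: [-0.6, 0.2, 0.1]
gripper_width: 29.8
```

View pics/c10.png

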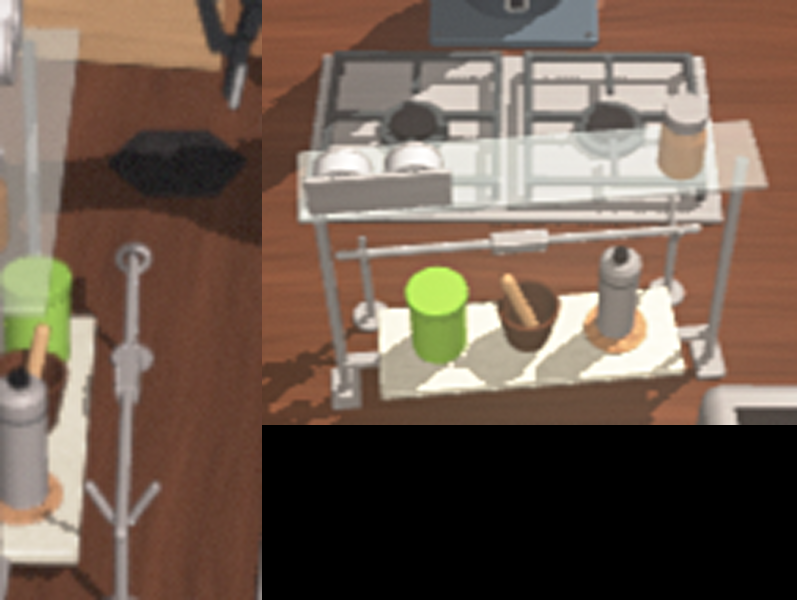

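```bash
python3 -c "
from h import *
print(r.job_done())"
```

```text
the job is handed in; nothing more can be done
None
```

The grinder is back upright on its coaster and the guard rail is resting in both the eye and the fork. I handed the job in at about 42 s of the 72 s allowed.

**Tilting the tool:** The move command has no tilt, so I got it by pushing against the arm's reach limit, and the tilt then stayed. I used about 30° for the grinder. Afterwards I straightened the tool and used about 8° for the rail, to keep the wrist clear of the shelf.

**Grinder:** I gripped it with the tilted tool, carried it in under the shelf and set it down with about 10 N of contact before letting go. In the last pictures it stands upright and looks roughly centred on the coaster.

**Rail:** I slid it through the eye with no noticeable force and lowered it into the fork, with about 13 N at contact. In the last pictures it passes through the ring and lies in the fork. It sticks out about 25 pixels on the eye side and 28 on the fork side, so about even.

**Other checks:**
- **Contact:** The force readings showed no bumps, and the highest I saw was about 13 N. I read forces only at the end of each call.
- **Bystanders:** The things on the rack and its shelf look undisturbed, and so does the trivet. The last pictures did not show the mug, oil bottle or salt jar.
- **Measurements:** The cameras disagreed by up to about 1 cm on the grinder's starting x and 8 mm on the coaster's. I averaged these and corrected on the way.

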